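Feed pressed pellets one at a time through the loader gate

TASK

Load the magazine: with the fingertips, push the three small steel-ringed pellets across the apron of the loader and through its narrow gate into the magazine rail, one at a time, each far enough that the spring catch snaps back behind it; never have two of them between the funnel fences at once. Slide them flat and never lift or tip one, because the pressed powder drops out of its ring. Leave the wider pellet lying where it is, since it belongs to another holder, and leave the cup and the vial beside the loader alone.

Things in the scene. Friction and masses are not known exactly. Their poses are not given: they have to be found in the camera images.
- gate (a point): Middle of the loader's gate, on the floor the pellets slide on, 8 mm above the bench. Its axes: x = feed direction, apron to rail; y to the left of it; z up. Coordinates below are in this frame, mm. The throat, 44 wide (y -22 to 22), runs from x -40 through the gate to the rail end; open above as far as x 6. A pellet is in once its centre is past about x 15, where the catch snaps back behind it.
- apron (a point): Middle of the grey apron plate where the pellets lie, at x -118 of the gate frame, on the same floor. Same axes as the gate. The plate covers gate-frame x -193 to -43, y -110 to 110, 8 mm thick, with flush metal edging and no rim: a pellet can be pushed off it. The loader is fixed to the bench.
- funnel (a point): Middle of the funnel mouth, at x -58 of the gate frame, on the floor. Two slanting fences, 13 mm high and 8 mm thick, narrow from about 70 mm clear here to the 44 mm throat at x -40; their rounded ends reach back to x -62. The throat walls are 13 to 16 mm high.
- rail_end (a point): End stop of the magazine rail on its middle line, on the floor, at x 124 of the gate frame. Rail walls are 16 mm high; beyond x 8 steel strips (16 to 18 mm above the floor) reach in over them and leave 32 mm open above. It holds three small pellets in a row, each new one pushing the others on; when full, the last centre can go to x 24 at most.
- catch (a joint): Spring catch of the gate, a steel finger 30 mm long that turns about an upright pin at x -30, y 28 of the gate frame. 0 rad = at rest, its tip standing 8 mm into the gate; about 0.3 = pressed aside, flush with the wall, by a passing pellet. Its spring gives about 1 N at the tip.
- pellet_1: Small pressed pellet: grey pressed powder in a steel ring, a flat disc 40 mm in diameter and 14 mm high, about 60 g, lying on the apron. Origin at the centre of its underside, z up (x and y axes mean nothing, it is round).
- pellet_2: Small pressed pellet: grey pressed powder in a steel ring, a flat disc 40 mm in diameter and 14 mm high, about 60 g, lying on the apron. Origin at the centre of its underside, z up (x and y axes mean nothing, it is round).
- pellet_3: Small pressed pellet: grey pressed powder in a steel ring, a flat disc 40 mm in diameter and 14 mm high, about 60 g, lying on the apron. Origin at the centre of its underside, z up (x and y axes mean nothing, it is round).
- wide_pellet: The wider pellet, of the same make: disc 52 mm in diameter, 14 mm high, about 100 g, too wide for the gate; it lies on the apron among the small ones and stays there. Origin at the centre of its underside.
- cup: Open aluminium sample cup, 46 mm in diameter, 26 mm high, loose on the bench beside the rail, on its +y side. Origin at the centre of its underside, z up.
- vial: Capped sample vial, 30 mm in diameter, 57 mm high, loose and upright on the bench beside the rail, on its -y side. Origin at the centre of its underside, z up.
Mind the look-alikes: they are no part of the job. Leave any pink or red look-alike of the pellet_3 alone.

How it is judged:
By the outcome, as a careful person would: the job done as asked, in the order asked, and still so for the second after the job is handed in, with the robot touching nothing.
It also fails if it takes over 66 s, if anything falls off the work surface, if the arm or the gripper's body presses on something with over 40 N, if the wrist force passes 120 N, or if a joint passes its speed limit or range.

ROBOT

A 6-joint arm with a two-finger parallel gripper is mounted at the origin on a cart in front of the work surface, level with it; the furniture and walls round the work are solid. World frame = base frame: x ahead of the robot, y to its left, z up, the work surface at z = 0. Lengths are in m, angles in degrees, forces in N, time in s.
With the tool pointing down it reaches from about 0.35 to 1 m from the base axis. Payload 7.1 kg.
Tool frame: the origin (TCP) lies at the very end of the fingers, on their centre line; the grasp point (between the pads) lies 19 mm behind it; z points along the fingers, y is the line along which they close (so a half turn about z gives the same grasp; the last joint's range is limited). The gripper opens to 85 mm and grips with 20 to 120 N. Pads are 22 mm wide; open, the fingers measure 114 mm over their backs; the gripper's body (76 mm by 85 mm) begins 54 mm behind the grasp point. The pads swing forward as they close: fully open they stand 13 mm farther back than shut.
Start: joints at [62.223, 24.242, 93.386, -0, 62.372, -1.089], TCP at [0.281, 0.558, 0.231] pointing down, gripper open.
Joint ranges: [-172.04, 172.04], [-51.8, 120.97], [4.93, 147.93], [-75.15, 255.16], [6.16, 154.13], [-145.62, 145.62]. Speed limits (degrees/s): [136.94, 136.94, 172.46, 180, 180, 180].

INTERFACE

Orientations are given as [roll, pitch, yaw] about the fixed x, y, z axes, in that order (R = Rz(yaw) Ry(pitch) Rx(roll)).
In Python, from bench import manip, solve_ik, cams, close_job gives the robot as it stands. Calls block until the motion is done:
- manip.reach(position, orientation): joint-space move of the TCP to a pose.
- manip.move_straight(position, orientation=None, v=0.15, force_limit=None): straight line of the TCP; orientation=None keeps the orientation; v is the mean speed in m/s. With force_limit (N) it stops when the force on the tool has changed by that much, and returns True; else False.
- manip.move_j(angles): joint-space move.
- manip.set_gripper(opening, effort=None): opening from 0.0 (shut) to 1.0 (fully open); effort is the grip in N (None keeps the last); returns when the fingers have stopped.
- manip.hold(seconds).
- solve_ik(position, orientation): joint angles nearest the present ones, or None.
- manip.sense(): the state.
- cams.camera(name): name is "side" or "top" or "wrist"; returns a dict with "color" (480x640x3 uint8, red, green, blue), "K" (3x3 intrinsics, pixels), "k1" (the pictures are not rectified: a ray, as slopes to the right and down, at radius r is drawn at 1 + k1 r^2 times it, then the intrinsics apply), "extrinsics" (4x4, takes a point from world to camera coordinates). Camera axes: x right, y up, looking along -z (the intrinsics and any distortion apply to the point x, -y, -z); pixel columns grow to the right and rows downward; lengths in m; the calibration is good to about 2 mm. A picture is of the moment at which its call begins. There is no depth.
A pose or a line that the arm cannot do raises manip.MotionError and nothing moves.
- close_job(): hands the job in; it is judged then, once.
The state is a dict: "time": time; "joints": joint angles; "joint_velocities": joint speeds; "joint_efforts": joint torques, N m; "position": TCP position; "orientation": TCP orientation; "wrist_force": force on the tool from outside, world axes, zero at the start; "wrist_torque": the same for the moment, N m; "gripper_width": opening from 0.0 (shut) to 1.0 (fully open); "grasp_force": force on a finger pad.
Only numpy, scipy, OpenCV 4.12 (cv2) and the standard library are available. Lean on these libraries where they do the work, as an engineer would, in place of code of your own. Each camera call takes 0.05 s, during which the arm holds its last target. There are 200 camera calls.

## Working session

There is one attempt and no reset: what is moved stays moved. The work goes in short steps, each a Python script; the robot and the scene stay as the last script left them, time stands still between calls to the robot, and variables do not carry over. Pictures are saved under pics/ and viewed, at most 10 in all, crops included, and the job is handed in when it is done.

```bash
mkdir -p pics; ls; cat > h.py <<'E'
import numpy as np, cv2
from bench import manip, solve_ik, cams, close_job
def ray(c,u,v):
    K=c["K"]; d=np.array([(u-K[0][2])/K[0][0],(v-K[1][2])/K[1][1]]); s=d.copy()
    for _ in range(20): s=d/(1+c["k1"]*(s@s))
    E=np.array(c["extrinsics"]); R=E[:3,:3]; t=E[:3,3]
    return -R.T@t, R.T@np.array([s[0],-s[1],-1.0])
def onplane(c,u,v,z):
    o,d=ray(c,u,v); return (o+d*(z-o[2])/d[2])
def proj(c,p):
    E=np.array(c["extrinsics"]); q=E[:3,:3]@np.array(p)+E[:3,3]; s=np.array([q[0],-q[1]])/-q[2]
    s=s*(1+c["k1"]*(s@s)); K=np.array(c["K"]); return np.array([K[0,0]*s[0]+K[0,2],K[1,1]*s[1]+K[1,2]])
def shot(n,f=None):
    c=cams.camera(n)
    if f: cv2.imwrite("pics/"+f,cv2.cvtColor(c["color"],cv2.COLOR_RGB2BGR))
    return c
E
python3 - <<'E'
from h import *
import pickle
C={}
for n in("top","side","wrist"):
    C[n]=shot(n,n+"0.png"); E=np.array(C[n]["extrinsics"]); print(n,-E[:3,:3].T@E[:3,3],C[n]["K"][0][0],C[n]["k1"])
pickle.dump(C,open("c0.pkl","wb"))
print(manip.sense())
E
```

```text
pics
top [ 0.45162317 -0.12494927  0.90013143] 466.33917316227655 0.03904956061303675
side [ 0.01598285 -0.26552754  0.82574867] 451.11706974766787 -0.06846671148537109
wrist [0.21060644 0.59224653 0.37249866] 340.46452487979997 -0.05961863538503689
{'time': 0.15, 'joints': array([ 6.22236206e+01,  2.42739787e+01,  9.34196006e+01, -9.94559814e-05,
        6.23725337e+01, -1.08929682e+00]), 'joint_velocities': array([-0.00174251, -0.16701956, -0.14654965,  0.0151221 ,  0.05577571,
       -0.00607494]), 'joint_efforts': array([ 1.53824076e-04, -5.57769406e+01, -2.82016951e+01, -7.15596730e-05,
        4.77952184e-03, -6.07080093e-07]), 'position': array([0.28049222, 0.55806715, 0.23074073]), 'orientation': array([-1.79933897e+02, -1.16880594e-03,  1.53312963e+02]), 'wrist_force': array([ 0.18406616, -0.08748575, -0.2097839 ]), 'wrist_torque': array([0.01063947, 0.03875212, 0.01501944]), 'grasp_force': 0.0, 'gripper_width': 1.0024368579843617}
```

View pics/top0.png

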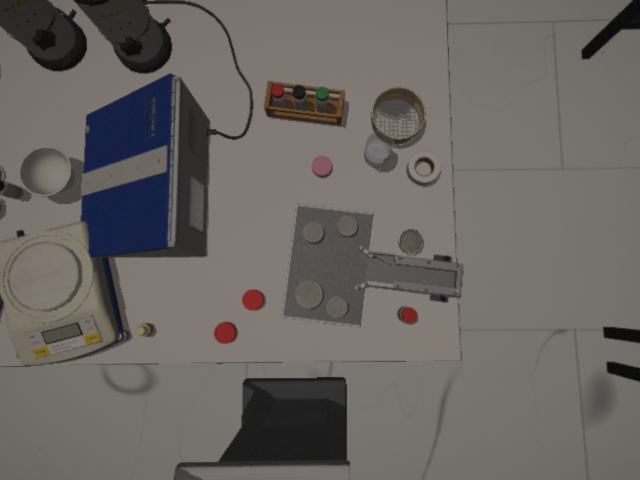

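View pics/side0.png

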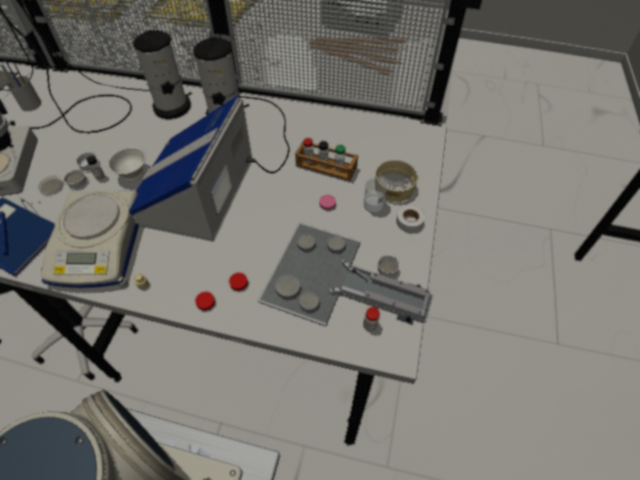

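The top view shows the apron at about (328,265). On it are small pellets at (313,232), (347,226) and (337,307), and the wide one at (308,294). The gate is near (365,268), with the rail running right to (462,280). The cup is at (411,241) and the vial at (408,315). Look-alikes are the pink disc at (322,166) and the red discs at (253,300) and (225,333). The side view agrees, so the targets are the three small grey discs on the apron.

```bash
python3 - <<'E'
from h import *
import pickle
C=pickle.load(open("c0.pkl","rb")); c=C["top"]; s=C["side"]
for n,p in dict(p1=(313,232),p2=(347,226),p3=(337,307),w=(308,294)).items(): print(n,onplane(c,*p,.022))
for n,p in dict(p1=(306,242),p2=(336,243),p3=(309,301),w=(287,286)).items(): print(n,onplane(s,*p,.022))
for p in [(299,206),(373,213),(361,325),(285,319),(365,268),(462,280)]: print(onplane(c,*p,.008))
# stereo heights: closest approach of rays
for a,b in [((313,232),(306,242)),((347,226),(336,243)),((337,307),(309,301)),((308,294),(287,286))]:
    o1,d1=ray(c,*a);o2,d2=ray(s,*b); t=np.linalg.lstsq(np.c_[d1,-d2],o2-o1,rcond=None)[0]; print((o1+d1*t[0]+o2+d2*t[1])/2)
im=cv2.resize(c["color"][190:340,270:480],None,fx=3.8,fy=3.8,interpolation=cv2.INTER_CUBIC)[:600,:800]
cv2.imwrite("pics/crop1.png",im[:,:,::-1])
w=C["wrist"]; E=np.array(w["extrinsics"]); print(E[:3,:3])
E
```

```text
p1 [ 0.57333767 -0.09488843  0.022     ]
p2 [ 0.58426665 -0.1596692   0.022     ]
p3 [ 0.43203394 -0.13890387  0.022     ]
w [ 0.45649043 -0.08500516  0.022     ]
p1 [ 0.57080614 -0.0975536   0.022     ]
p2 [ 0.58384479 -0.16211191  0.022     ]
p3 [ 0.43110272 -0.14074386  0.022     ]
w [ 0.45384898 -0.08813065  0.022     ]
[ 0.62657305 -0.0674291   0.008     ]
[ 0.61139554 -0.21098154  0.008     ]
[ 0.3979576  -0.18384645  0.008     ]
[ 0.41028193 -0.04089958  0.008     ]
[ 0.50491222 -0.19346347  0.008     ]
[ 0.4807009  -0.37677114  0.008     ]
[ 0.57437946 -0.09554397  0.0164268 ]
[ 0.58490828 -0.16080691  0.01995348]
[ 0.43219943 -0.13964595  0.01943908]
[ 0.45685652 -0.08575388  0.01591355]
[[ 4.48706056e-01  8.93679316e-01 -3.94213059e-04]
 [-8.50577690e-01  4.26929807e-01 -3.06999241e-01]
 [-2.74190571e-01  1.38087728e-01  9.51709678e-01]]
```

View pics/crop1.png

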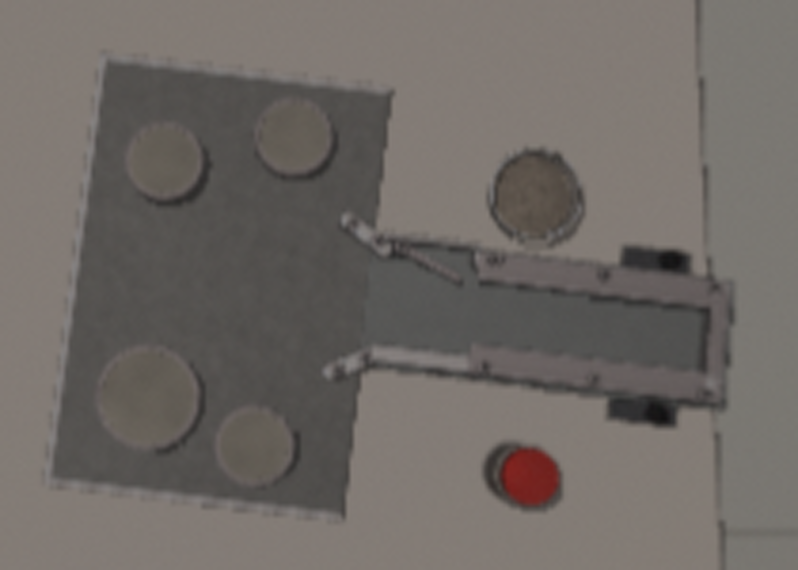

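```bash
python3 - <<'E'
from h import *
import pickle
for y in (-7,173,-97,83): print(y,solve_ik([.43,-.13,.26],[180,0,y]),solve_ik([.59,-.15,.26],[180,0,y]))
manip.reach([.27,.36,.30],[180,0,173])
manip.set_gripper(.2)
try: manip.reach([.40,0.0,.30],[180,0,173]); manip.reach([.58,-.15,.26],[180,0,173])
except manip.MotionError as e: print(e)
w=shot("wrist","w1.png"); pickle.dump(w,open("w1.pkl","wb"))
s=manip.sense();print(s["time"],s["position"],s["joints"],s["gripper_width"])
E
```

```text
-7 [-1.83393681e+01  6.98623253e+00  1.13126927e+02 -2.54444375e-14
  5.98868401e+01  7.86606319e+01] [-1.53845807e+01  2.11255749e+01  9.40844690e+01 -2.54444375e-14
  6.47899562e+01  8.16154193e+01]
173 [ -18.33936811    6.98623253  113.12692741    0.           59.88684006
 -101.33936811] [-15.38458071  21.12557487  94.08446896   0.          64.78995616
 -98.38458071]
-97 None None
83 [-1.83393681e+01  6.98623253e+00  1.13126927e+02 -2.54444375e-14
  5.98868401e+01 -1.13393681e+01] [-1.53845807e+01  2.11255749e+01  9.40844690e+01 -2.54444375e-14
  6.47899562e+01 -8.38458071e+00]
4.075 [ 0.57932877 -0.14868327  0.2604175 ] [-1.55418746e+01  2.01864679e+01  9.54253741e+01  1.69252393e-02
  6.44038942e+01 -9.86116598e+01] 0.20073536325279576
```

View pics/w1.png

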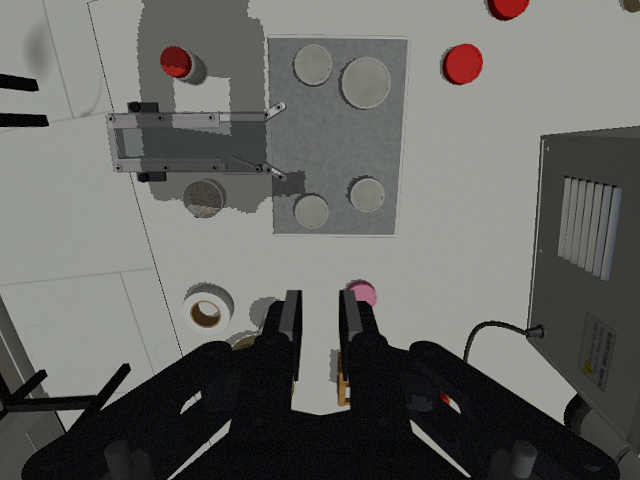

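The wrist view is clear: small pellets at (313,65), (312,211) and (367,195), the wide one at (366,83), and the apron corners near (268,36), (410,37), (397,236) and (273,236). The throat is at y≈142. Next I'll refine these with contours.

```bash
cat >> h.py <<'E'
def discs(c,guess,rpx,zt=.022):
    g=cv2.GaussianBlur(cv2.cvtColor(c["color"],cv2.COLOR_RGB2GRAY),(3,3),0); out=[]
    for (u,v),r in zip(guess,rpx):
        R=int(r*1.35); u0,v0=int(u)-R,int(v)-R; a=g[v0:v0+2*R,u0:u0+2*R]
        th,m=cv2.threshold(a,0,255,cv2.THRESH_OTSU)
        k=max(cv2.findContours(m,cv2.RETR_EXTERNAL,cv2.CHAIN_APPROX_NONE)[0],key=cv2.contourArea)
        (x,y),ax,_=cv2.fitEllipse(cv2.convexHull(k)); out.append((x+u0,y+v0,ax))
    return out
E
python3 - <<'E'
from h import *
import pickle
w=pickle.load(open("w1.pkl","rb")); t=pickle.load(open("c0.pkl","rb"))["top"]
names=["p3","wide","p1","p2"]
W=discs(w,[(313,65),(366,83),(367,195),(312,211)],[19,25,18,18])
T=discs(t,[(337,307),(308,294),(313,232),(347,226)],[10.5,14,10.5,10.5])
# apron from wrist: edges by line fitting to corners
from itertools import product
def corners(c,box):
    g=cv2.cvtColor(c["color"],cv2.COLOR_RGB2GRAY); return cv2.cornerSubPix(g,np.float32(box).reshape(-1,1,2),(4,4),(-1,-1),(3,50,.01)).reshape(-1,2)
cw=corners(w,[(268,36),(410,37),(397,236),(273,236)]); ct=corners(t,[(361,325),(285,319),(299,206),(373,213)])
# G corners: (-43,-110),(-193,-110),(-193,110),(-43,110)
G=np.array([(-43,-110),(-193,-110),(-193,110),(-43,110)])/1e3
def fit(P):
    A,B=G-G.mean(0),P-P.mean(0); U,S,V=np.linalg.svd(A.T@B); R=(U@V).T; o=P.mean(0)-R@G.mean(0)
    return R,o,(P-(G@R.T+o))*1e3
for n,c,k,D in(("wrist",w,cw,W),("top",t,ct,T)):
    P=np.array([onplane(c,*p,.008)[:2] for p in k]); R,o,e=fit(P)
    print(n,k.round(1).tolist(),"yaw",np.degrees(np.arctan2(R[1,0],R[0,0])),"o",o,"res",e.round(1).tolist())
    for nm,d in zip(names,D):
        p=onplane(c,d[0],d[1],.022); print(nm,np.round(d[:2],1),np.round(d[2],1),p.round(4),((p[:2]-o)@R*1e3).round(1))
for a,b,n in zip(W,T,names):
    o1,d1=ray(w,*a[:2]);o2,d2=ray(t,*b[:2]); s=np.linalg.lstsq(np.c_[d1,-d2],o2-o1,rcond=None)[0]; print(n,"stereo z",(o1+d1*s[0]+o2+d2*s[1])/2)
for a,b in zip(cw,ct):
    o1,d1=ray(w,*a);o2,d2=ray(t,*b); s=np.linalg.lstsq(np.c_[d1,-d2],o2-o1,rcond=None)[0]; print("corner z",((o1+d1*s[0]+o2+d2*s[1])/2)[2])
im=cv2.resize(w["color"][20:250,90:420],None,fx=2.4,fy=2.4,interpolation=cv2.INTER_CUBIC)
cv2.imwrite("pics/crop2.png",im[:,:,::-1])
E
```

```text
Traceback (most recent call last):
  File "h.py", line 23, in discs
    (x,y),ax,_=cv2.fitEllipse(cv2.convexHull(k)); out.append((x+u0,y+v0,ax))
               ~~~~~~~~~~~~~~^^^^^^^^^^^^^^^^^^^
cv2.error: OpenCV(4.12.0) /io/opencv/modules/imgproc/src/shapedescr.cpp:361: error: (-201:Incorrect size of input array) There should be at least 5 points to fit the ellipse in function 'fitEllipseNoDirect'
```

```bash
python3 - <<'E'
s=open("h.py").read()
a=s.index("def discs")
s=s[:a]+'''def discs(c,guess,rpx):
    g=cv2.GaussianBlur(cv2.cvtColor(c["color"],cv2.COLOR_RGB2GRAY),(3,3),0); out=[]
    for (u,v),r in zip(guess,rpx):
        R=int(r*1.3)+1; u0,v0=int(u)-R,int(v)-R; a=g[v0:v0+2*R+1,u0:u0+2*R+1]
        yy,xx=np.mgrid[-R:R+1,-R:R+1]; q=np.hypot(xx,yy)
        th=(np.median(a[q<r*.7])+np.median(a[(q>r*1.15)&(q<r*1.3)]))/2
        m=((a>th)&(q<r*1.25)).astype(np.uint8)
        _,L=cv2.connectedComponents(m); m=(L==L[R,R]).astype(np.uint8)
        k=max(cv2.findContours(m,cv2.RETR_EXTERNAL,cv2.CHAIN_APPROX_NONE)[0],key=cv2.contourArea)
        (x,y),ax,_=cv2.fitEllipse(k); out.append((x+u0,y+v0,ax))
    return out
'''
open("h.py","w").write(s)
E
cat > m.py <<'E'
from h import *
import pickle
w=pickle.load(open("w1.pkl","rb")); t=pickle.load(open("c0.pkl","rb"))["top"]
names=["p3","wide","p1","p2"]
W=discs(w,[(313,65),(366,83),(367,195),(312,211)],[19,25,18,18])
T=discs(t,[(337,307),(308,294),(313,232),(347,226)],[10.5,14,10.5,10.5])
def corners(c,box):
    g=cv2.cvtColor(c["color"],cv2.COLOR_RGB2GRAY); return cv2.cornerSubPix(g,np.float32(box).reshape(-1,1,2),(4,4),(-1,-1),(3,50,.01)).reshape(-1,2)
cw=corners(w,[(268,36),(410,37),(397,236),(273,236)]); ct=corners(t,[(361,325),(285,319),(299,206),(373,213)])
G=np.array([(-43,-110),(-193,-110),(-193,110),(-43,110)])/1e3
def fit(P):
    A,B=G-G.mean(0),P-P.mean(0); U,S,V=np.linalg.svd(A.T@B); R=(U@V).T; o=P.mean(0)-R@G.mean(0)
    return R,o,(P-(G@R.T+o))*1e3
for n,c,k,D in(("wrist",w,cw,W),("top",t,ct,T)):
    P=np.array([onplane(c,*p,.008)[:2] for p in k]); R,o,e=fit(P)
    print(n,k.round(1).tolist(),"yaw",np.degrees(np.arctan2(R[1,0],R[0,0])),"o",o,"res",e.round(1).tolist())
    for nm,d in zip(names,D):
        p=onplane(c,d[0],d[1],.022); print(nm,np.round(d[:2],1),np.round(d[2],1),p.round(4),((p[:2]-o)@R*1e3).round(1))
for a,b,n in zip(W,T,names):
    o1,d1=ray(w,*a[:2]);o2,d2=ray(t,*b[:2]); s=np.linalg.lstsq(np.c_[d1,-d2],o2-o1,rcond=None)[0]; print(n,"stereo z",(o1+d1*s[0]+o2+d2*s[1])/2)
for a,b in zip(cw,ct):
    o1,d1=ray(w,*a);o2,d2=ray(t,*b); s=np.linalg.lstsq(np.c_[d1,-d2],o2-o1,rcond=None)[0]; print("corner z",((o1+d1*s[0]+o2+d2*s[1])/2)[2])
im=cv2.resize(w["color"][20:250,90:420],None,fx=2.4,fy=2.4,interpolation=cv2.INTER_CUBIC)
cv2.imwrite("pics/crop2.png",im[:,:,::-1])
E
python3 m.py
```

```text
wrist [[265.3999938964844, 37.20000076293945], [407.5, 39.0], [393.5, 234.39999389648438], [272.1000061035156, 233.8000030517578]] yaw -97.36794218941778 o [ 0.49955375 -0.24231692] res [[3.5, 0.6], [3.3, -1.4], [-3.7, -1.1], [-3.1, 2.0]]
p3 [313.4  63.7] [36.9 39.4] [ 0.4337 -0.1388  0.022 ] [-94.2 -78.6]
wide [366.4  82.1] [47.6 51.3] [ 0.4576 -0.0867  0.022 ] [-149.   -61.6]
p1 [367.6 195.2] [32.4 34.1] [ 0.5755 -0.0952  0.022 ] [-155.6   56.5]
p2 [311.7 211.9] [31.2 32.5] [ 0.587  -0.1602  0.022 ] [-92.6  76.2]
top [[360.6000061035156, 325.8999938964844], [283.5, 315.70001220703125], [297.79998779296875, 205.39999389648438], [373.20001220703125, 213.5]] yaw -97.39143260723034 o [ 0.49755301 -0.24141121] res [[2.3, 1.6], [3.1, -2.2], [-3.7, -1.0], [-1.8, 1.6]]
p3 [335.8 306.6] [19.9 20.6] [ 0.4327 -0.1368  0.022 ] [-95.4 -77.8]
wide [307.8 293.9] [25.8 27.4] [ 0.4567 -0.0847  0.022 ] [-150.1  -60.7]
p1 [312.1 231.2] [19.  19.6] [ 0.5748 -0.0931  0.022 ] [-157.    57.6]
p2 [346.6 224.9] [18.3 18.9] [ 0.5863 -0.1589  0.022 ] [-93.3  77.4]
p3 stereo z [ 0.43243646 -0.13781508  0.01449403]
wide stereo z [ 0.456475   -0.08452605  0.00958103]
p1 stereo z [ 0.57757457 -0.0930726   0.00758148]
p2 stereo z [ 0.58418688 -0.15895902  0.03519932]
corner z -0.005003954438134006
corner z 0.001068258334142147
corner z 0.011483807423049996
corner z 0.014321805587997949
```

View pics/crop2.png

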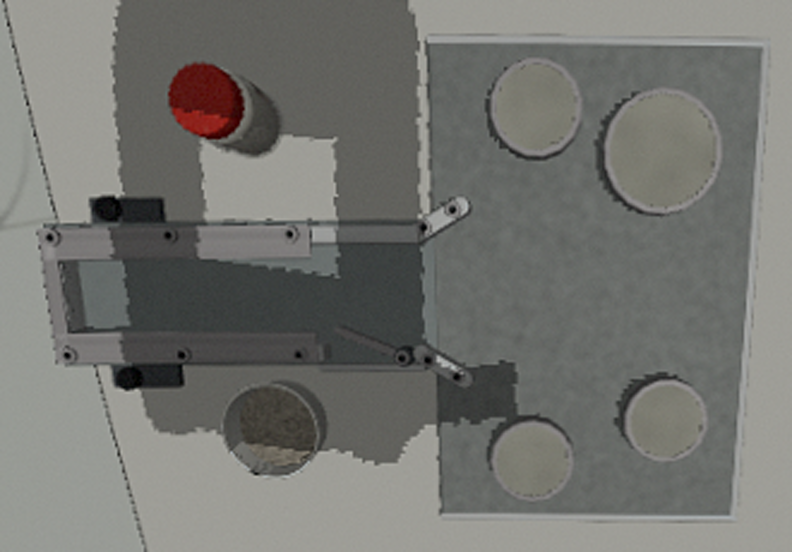

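The crop confirms the choice: grey discs with steel rings. The strip-screw pairs at crop (290,234)/(298,355), (170,236)/(182,355) and (52,237)/(68,355) give the rail axis, and the fence screws at (452,210)/(458,377) agree with it.

```bash
cat > m2.py <<'E'
from m import *
f=lambda p:(90+(p[0]+.5)/2.4-.5,20+(p[1]+.5)/2.4-.5)
k=[f(p) for p in [(428,36),(768,38),(735,520),(440,518)]]
P=np.array([onplane(w,*p,.008)[:2] for p in k]); R,o,e=fit(P)
print("\nyaw",np.degrees(np.arctan2(R[1,0],R[0,0])),"o",o,"res",e.round(1).tolist())
mid=[]
for a,b,z in [((290,234),(298,355),.026),((170,236),(182,355),.026),((52,237),(68,355),.026),((452,210),(458,377),.021)]:
    q=[onplane(w,*f(p),z)[:2] for p in(a,b)]; g=[((x-o)@R*1e3).round(1) for x in q]; mid.append((q[0]+q[1])/2); print(g,(g[0]+g[1])/2)
d=mid[2]-mid[3]; print("axis yaw",np.degrees(np.arctan2(d[1],d[0])))
for nm,dd in zip(names,W): print(nm,((onplane(w,dd[0],dd[1],.022)[:2]-o)@R*1e3).round(1))
for nm,q in dict(throatL=(425,240),throatR=(428,350),cupl=(275,430),endstopIn=(78,295)).items(): print(nm,((onplane(w,*f(q),.008+.013)[:2]-o)@R*1e3).round(1))
E
python3 m2.py | sed -n '/^yaw/,$p'
```

```text
yaw -97.38542183818507 o [ 0.49953435 -0.2400106 ] res [[1.5, 1.3], [0.1, -1.2], [-0.9, -0.6], [-0.7, 0.4]]
[array([ 16. , -25.8]), array([16.5, 26.6])] [16.25  0.4 ]
[array([ 69.8, -25.5]), array([70.4, 26.5])] [70.1  0.5]
[array([124., -26.]), array([124.6,  26.2])] [1.243e+02 1.000e-01]
[array([-54.8, -36. ]), array([-55.7,  37. ])] [-55.25   0.5 ]
axis yaw -97.51931529612081
p3 [-91.9 -78.3]
wide [-146.7  -61.3]
p1 [-153.3   56.7]
p2 [-90.4  76.5]
throatL [-42.5 -23.4]
throatR [-42.2  24.8]
cupl [32.  62.2]
endstopIn [118.5  -0.5]
```

```bash
cat >> h.py <<'E'
YAW=-97.45; O=np.array([.4995,-.2402]); th=np.radians(YAW); RG=np.array([[np.cos(th),-np.sin(th)],[np.sin(th),np.cos(th)]])
A=[180,0,YAW+270]; B=[180,0,YAW+180]
def gw(x,y,z): return [*(O+RG@np.array([x,y+.4])/1e3), z]
def wg(p): return (RG.T@(np.array(p[:2])-O))*1e3-[0,.4]
def line(x,y,z,v=.15,f=None):
    h=manip.move_straight(gw(x,y,z),None,v=v,force_limit=f); s=manip.sense()
    if f: print("line",x,y,"hit" if h else "ok",wg(s["position"]).round(1),s["position"][2].round(4),s["wrist_force"].round(1),round(s["time"],2))
    return h
UP=.075
E
python3 - <<'E'
from h import *
manip.reach(gw(-115,0,.05),A)
line(-115,0,.0,.04,4)
z=manip.sense()["position"][2]
line(-115,0,.05,.2)
print(z)
E
```

```text
line -115 0 hit [-115.1   -0.3] 0.0083 [-1.3 -0.6  8.6] 5.92
0.00825319234312525
```

```bash
cat >> h.py <<'E'
ZP=.0115
def side(px,py,vend):
    """V-push pellet at (px,py) along gate y to y=0 (finger centre stops 18+11 mm short)"""
    s=np.sign(py); 
    manip.reach(gw(px,py+s*38,UP),A); line(px,py+s*38,ZP)
    line(px,s*29,ZP,.07,12)
    line(px,s*37,ZP); line(px,s*37,UP,.2)
def feed(px):
    manip.reach(gw(px-40,0,UP),B); line(px-40,0,ZP)
    line(-67,0,ZP,.07,12)
    line(-78,-4.5,ZP); manip.set_gripper(0.)
    return line(-11,-4.5,ZP,.05,14)
def away():
    line(-60,-2,ZP,.2); line(-80,0,UP,.2)
E
python3 - <<'E'
from h import *
side(-91.5,76.8,0)
w=shot("wrist","w2.png"); t=shot("top","t2.png")
print(manip.sense()["time"])
E
```

```text
line -91.5 29.0 ok [-91.5  29.3] 0.0115 [ 0.2  0.2 -0.4] 8.78
9.5917
```

View pics/w2.png

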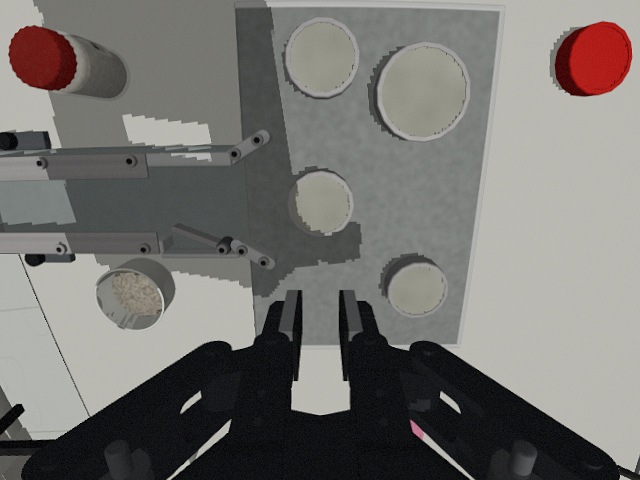

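Pellet 2 now lies flat at (322,202), on the throat's middle line. The others haven't moved: (322,57), (415,290), and the wide one at (422,92).

```bash
python3 - <<'E'
from h import *
w=cams.camera("wrist")
for p in [(322,202),(322,57),(422,92),(415,288)]: print(wg(onplane(w,*p,.022)).round(1))
print(feed(-91.5)); away()
w=shot("wrist","w3.png"); t=shot("top","t3.png"); print(manip.sense()["time"])
a=cv2.resize(t["color"][190:340,270:480],None,fx=2.8,fy=2.8,interpolation=cv2.INTER_CUBIC)
b=cv2.resize(w["color"],None,fx=.3,fy=.3) 
cv2.imwrite("pics/v3.png",a[:,:,::-1])
E
```

```text
[-91.8  -3.3]
[-91.6 -79.8]
[-145.   -63.1]
[-150.5   51.5]
line -67 0 ok [-67.2  -0.1] 0.0114 [-0.2  0.5  0.5] 12.74
line -11 -4.5 ok [-11.2  -4.5] 0.0115 [-0.2 -0.1 -0.4] 14.79
False
15.7667
```

View pics/w3.png

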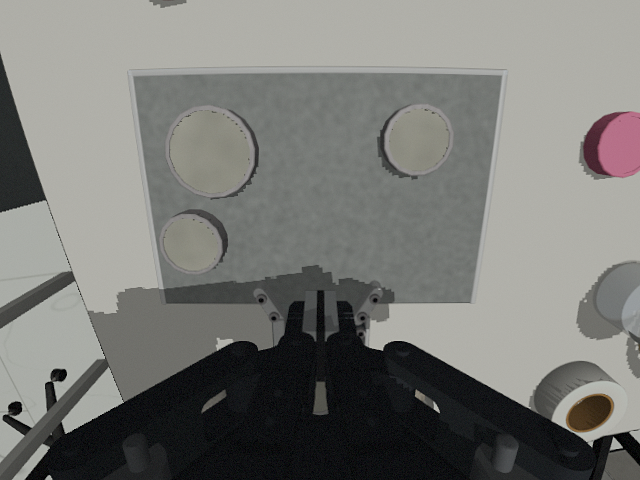

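The fingers hide the gate in this view. The other pellets are undisturbed at (192,243), (418,139) and the wide one at (210,151). I'll side-push p1 next and check the gate at the end of that move.

```bash
python3 - <<'E'
from h import *
manip.set_gripper(.2)
side(-152,56.5,0)
manip.reach(gw(-95,70,.14),A)
w=shot("wrist","w4.png"); print(manip.sense()["time"])
E
```

```text
line -152 29.0 ok [-152.    29.4] 0.0115 [0.5 0.4 0.2] 19.02
20.2417
```

View pics/w4.png

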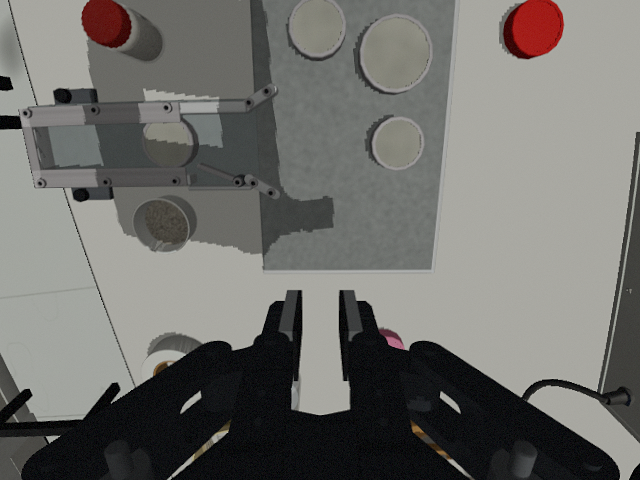

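Pellet 2 is in the rail at (169,143), with the catch back at rest behind it (tip near (190,165)). Pellet 1 is at (397,143) on the middle line. Now I'll feed it, then bring p3 over.

```bash
python3 - <<'E'
from h import *
w=cams.camera("wrist")
for p in [(169,143),(397,143),(317,27),(396,53)]: print(wg(onplane(w,*p,.022)).round(1))
print(feed(-152)); away(); manip.set_gripper(.2)
side(-91,-79,0)
manip.reach(gw(-60,70,.14),A)
w=shot("wrist","w5.png"); print(manip.sense()["time"])
E
```

```text
[17.6 -3.2]
[-150.9   -2.5]
[-92.3 -79.1]
[-146.8  -63.2]
line -67 0 ok [-67.2  -0. ] 0.0115 [-0.  -0.1  0.5] 24.33
line -11 -4.5 ok [-11.1  -4.5] 0.0115 [0.2 0.2 0. ] 26.38
False
line -91 -29 ok [-91.  -29.5] 0.0114 [-0.3  0.5  0.4] 30.98
32.325
```

View pics/w5.png

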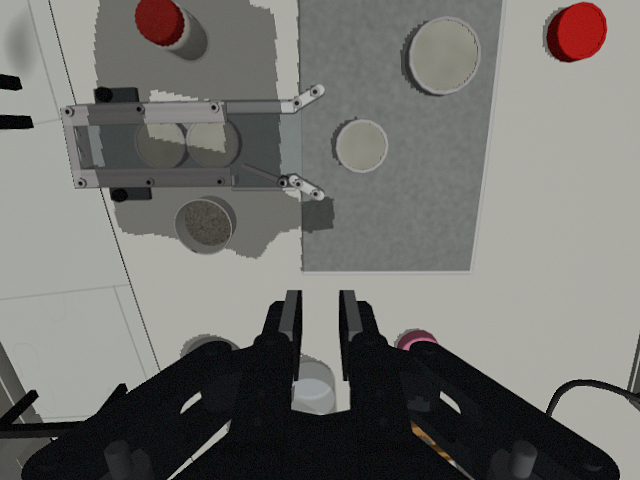

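Two pellets are in the rail at (161,143) and (214,143), with the catch at rest behind them. p3 waits at (361,146), and the wide one is undisturbed at (444,55).

```bash
python3 - <<'E'
from h import *
w=cams.camera("wrist")
for p in [(161,143),(214,143),(361,146),(444,55)]: print(wg(onplane(w,*p,.022)).round(1))
print(feed(-90)); away(); manip.reach(gw(-60,70,.14),A)
w=shot("wrist","w6.png"); print(manip.sense()["time"])
E
```

```text
[58.3 -3.9]
[18.5 -3.4]
[-89.7  -0.9]
[-145.6  -63.2]
line -67 0 ok [-67.2  -0.1] 0.0114 [0.2 0.2 0.2] 35.48
line -11 -4.5 ok [-11.1  -4.4] 0.0115 [-0.2 -0.5 -0.2] 37.53
False
39.8667
```

View pics/w6.png

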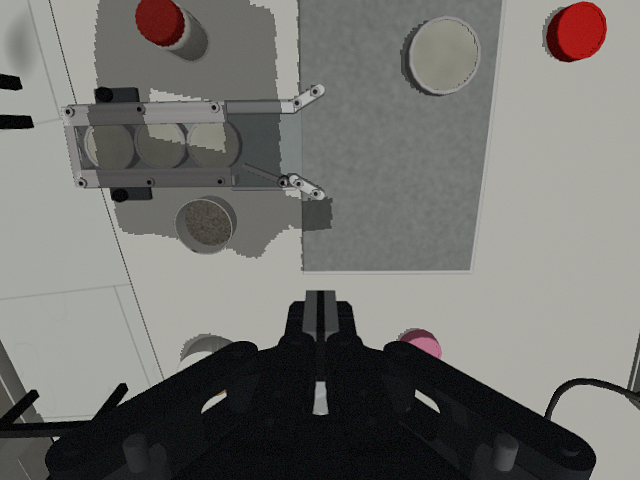

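All three pellets sit in the rail at (109,146), (161,143) and (214,143). The catch is back at rest behind the last one. The wide pellet, cup and vial haven't moved, and the arm is clear of everything.

```bash
python3 -c "
from h import *
print(close_job())"
```

```text
the job is handed in; nothing more can be done
None
```

The job is handed in after about 40 s of the 66 s allowed: the last picture shows all three small pellets in the rail with the catch back behind them, and the wide pellet, cup and vial where they were.

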